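# Strip the wax heater for cleaning

## Robot

A 6-joint arm with a two-finger parallel gripper is mounted at the origin on the work surface. World frame = base frame: x ahead of the robot, y to its left, z up, the work surface at z = 0. Lengths are in m, angles in rad, forces in N, time in s.
With the tool pointing down it reaches from about 0.25 to 0.725 m from the base axis. Payload 4 kg.
Tool frame: the origin (TCP) lies on the centre line of the jaws, within the pads' length; the fingertips stand 17 mm ahead of it and the grasp point (between the pads) lies 2 mm behind it; z points along the fingers, y is the line along which they close (so a half turn about z gives the same grasp; the last joint's range is limited). The gripper opens to 85 mm and grips with 20 to 120 N. Pads are 22 mm wide; open, the fingers measure 114 mm over their backs; the gripper's body (76 mm by 85 mm) begins 54 mm behind the grasp point. The pads swing forward as they close: fully open they stand 13 mm farther back than shut.
Start: joints at [-1.293, 0.241, 0.005, 1.335, 0, 1.571], TCP at [0.137, -0.481, 0.248] pointing down, gripper open.
Joint ranges: [-2.72, 2.72], [-1.05, 1.87], [-1.09, 1.28], [-1.99, 2.15], [-1.42, 1.44], [-3.14, 3.14]. Speed limits (rad/s): [2.79, 2.79, 3.14, 3.14, 3.14, 3.14].

## Interface

Orientations are given as a unit quaternion [x, y, z, w].
In Python, from workcell import get_obs, imaging, order gives the robot as it stands.
- The arm moves only by the tool apply_moves, never from a script. Its argument "targets" is a list that holds one entry, the list of rows, each a list of 5 numbers: the shift along the world's x, y, z in units of 40 mm (1.0 is 40 mm), then the turn about the world's z in degrees, then the gripper command: -1 is shut, 1 is fully open, values between are in proportion. In form: [[[dx, dy, dz, turn, fingers], ...]]. A call has 1 to 8 rows; each row shifts and turns the commanded pose from where the row before left it; what a row does not reach is not made up. A row lasts 1/12 s, in which the tool goes at most 41.7 mm and 7.16 degrees, less where a joint would pass 70% of its speed; a pose out of reach is approached as far as the arm can. A call is refused whole if a number of a shift passes 1 or a number of a turn 7.16, either way. A call with a gripper value outside its range is refused whole. The fingers move at their own pace and stop on an object; the grip force is fixed at half the most. Time passes only in rows, so rows that do not move let the fingers close. It gives the time, the measured TCP pose, the force, the opening and the grip force at its end, in the units of the state.
- get_obs(): the state, without advancing time (a new reading comes with each control period).
- imaging.camera(name): name is "side" or "top"; returns (picture, depth): 420x560x3 uint8, blue, green, red; 420x560 float32, m along the optical axis (not along the pixel's ray), 0 where there is no reading.
- imaging.get_calibration(name): a dict with "camera_matrix" (3x3 intrinsics, pixels), "k1" (the pictures are not rectified: a ray, as slopes to the right and down, at radius r is drawn at 1 + k1 r^2 times it, then the intrinsics apply), "eye" and "rotation" of the camera in the world. Camera axes: x right, y down, z forward; pixel columns grow to the right and rows downward; lengths in m; the calibration is good to about 2 mm. A picture is of the moment at which its call begins. get_calibration takes no time and is no camera call.
- order.job_done(): hands the job in; it is judged then, once.
The state is a dict: "clock": time; "joint_pos": joint angles; "joint_vel": joint speeds; "tau": joint torques, N m; "eef_pos": TCP position; "tool_rot": TCP orientation; "ft_force": force on the tool from outside, world axes, zero at the start; "ft_torque": the same for the moment, N m; "grip_width": finger opening in m; "grasp_force": force on a finger pad.
Only numpy, scipy, OpenCV 4.12 (cv2) and the standard library are available. Lean on these libraries where they do the work, as an engineer would, in place of code of your own. Each camera call takes 0.05 s, during which the arm holds its last target. There are 200 camera calls.

## Task

The salon's wax heater is off, cold and empty: strip it for cleaning. Take off the clear lid, then lift out the scraper ring, then swing the pot's wire handle up and lift the inner pot out by it, standing each of the three flat and right way up on the floor of the empty steel tray, side by side, before you take the next. Set them down without dropping them and leave everything else on the table where it is.

Things in the scene. Friction and masses are not known exactly. Their poses are not given: they have to be found in the camera images.
- heater: Wax heater, fixed: round white housing 170 mm in diameter, dial and switch on its front (-x), a 98 mm wide well in its top. Origin: centre of its underside, on the table; z up. Flat deck 112 mm up, with a 4 mm lip round the edge. Pot, scraper ring and lid are nested in it, merely laid in with 2 to 3 mm of play; as built their lowest points are 36, 111 and 112 mm above the table.
- lid_knob (a point): Centre of the lid's black knob, where to grip it: round, 30 mm in diameter, 24 mm high, on a stem, with 25 mm free between this point and the lid's top. The lid is a clear plastic domed cover over the ring and the handle, 150 mm in diameter, 84 mm high in all, about 140 g; this point is on its axis, 73 mm above its lower edge. z up. Raise it straight by 45 mm or more before moving it sideways.
- scraper_bar (a point): Middle of the wiping bar of the scraper ring, where to grip it: round steel bar 8 mm thick, straight for 72 mm along this frame's y, with free space beneath it. The ring, 96 mm across, 90 g, is flat steel with four small tabs that drop into the pot's mouth; the tabs end 27 mm below this point, the flat ring lies 19 to 22 mm below it. z up. Lifts straight out.
- pot_center (a point): Middle of the inner pot, on its axis, 40 mm above its underside; z up. Aluminium, 80 mm high, 92 mm in diameter, flange 108 mm across at the top by which it hangs on the deck, about 0.3 kg. The wire handle pivots on two ears, on a line along the pot's y through its axis, 46 mm above this point (6 mm above the flange); folded down it points to the pot's -x.
- bail (a joint): Angle of the pot's wire handle (rad): 0 = folded down to the pot's -x, resting 0.35 rad (20 degrees) above level; grows as it is swung up; 1.22 = upright over the pot; 2.44 = folded down on the other side. It swings easily and falls to a stop when let go; lifted, the pot hangs level below the upright handle.
- bail_grip (a point): Centre of the handle's black grip sleeve, where to pinch it: a cylinder 10 mm thick, 40 mm long, along the pot's y, free to spin on the wire, 62 mm from the handle's pivot line. Folded down it is 58 mm sideways of the pot's axis and 27 mm above the flange; upright, 148 mm above the pot's underside. Use its position only: its frame may be turned about the wire.
- tray: Steel tray, fixed, empty, where the three parts go: 280 mm (its x) by 360 mm (its y) outside, rim 18 mm high and 3 mm thick, floor 3 mm thick. Origin: centre of its underside, on the table. Inside it is 274 by 354 mm.
- bottle: White lotion bottle with a black cap, 42 mm in diameter, 135 mm high, standing beyond the heater. Origin: centre of its underside. Not to be moved.
- stick_jar: Glass jar, 60 mm in diameter, 80 mm high, with wooden sticks up to 121 mm high, about 14 cm to the right (-y) of the heater. Origin: centre of its underside. Not to be moved.
- tin: Powder tin, 54 mm in diameter, 85 mm high, about 14 cm to the left (+y) of the heater. Origin: centre of its underside. Not to be moved.
- spatula: Steel spatula with a wooden grip, 190 mm long along its x, 24 mm wide, 8 mm high, lying just beyond the tray. Origin: middle of its underside. Not to be moved.

How it is judged:
By the outcome, as a careful person would: the job done as asked, in the order asked, and still so for the second after the job is handed in, with the robot touching nothing.
It also fails if it takes over 69 s, if anything falls off the work surface, if the arm or the gripper's body presses on something with over 40 N, if the wrist force passes 120 N, or if a joint passes its speed limit or range.

## Working session

There is one attempt and no reset: what is moved stays moved. The work goes in short steps, Python scripts to look and compute and a tool call to move; the robot and the scene stay as the last step left them, time stands still between calls to the robot, and variables do not carry over. Pictures are saved under pics/ and viewed, at most 10 in all, crops included, and the job is handed in when it is done.

Besides the shell and the picture viewer there is one more tool, called after "Emit:" in YAML: its name, and indented under it one key for each argument. apply_moves: Moves the arm, as the interface text tells. Its arguments: {"type":"object","properties":{"targets":{"type":"array","items":{"type":"array","items":{"type":"array","items":{"type":"number"}}}}},"required":["targets"]}

```bash
ls; mkdir -p pics; cat > h.py <<'E'
import numpy as np, cv2
from workcell import get_obs, imaging, order
def px2ray(name,u,v):
    c=imaging.get_calibration(name);K=np.array(c["camera_matrix"]);k=c["k1"]
    d=np.stack([(np.asarray(u,float)-K[0,2])/K[0,0],(np.asarray(v,float)-K[1,2])/K[1,1]],-1)
    s=d.copy()
    for _ in range(10): s=d/(1+k*(s**2).sum(-1,keepdims=True))
    return np.array(c["eye"]),s,np.array(c["rotation"])
def on_plane(name,u,v,z):
    e,s,R=px2ray(name,u,v);d=np.concatenate([s,np.ones(s.shape[:-1]+(1,))],-1)@R.T
    return e+d*((z-e[2])/d[...,2])[...,None]
def cloud(name,depth):
    v,u=np.mgrid[:depth.shape[0],:depth.shape[1]]
    e,s,R=px2ray(name,u,v);d=np.concatenate([s,np.ones(s.shape[:-1]+(1,))],-1)@R.T
    return e+d*depth[...,None]
E
python3 - <<'E'
from h import *
for n in("side","top"):
    p,d=imaging.camera(n);cv2.imwrite(f"pics/{n}0.png",p);np.savez(f"{n}0.npz",p=p,d=d)
    c=imaging.get_calibration(n);print(n,c)
print(get_obs())
E
```

```text
pics
side {'camera_matrix': array([[387.28532332,   0.        , 276.71704891],
       [  0.        , 387.28532332, 208.72255082],
       [  0.        ,   0.        ,   1.        ]]), 'k1': -0.019198680788888225, 'eye': array([ 0.18642281, -0.47105468,  0.79238439]), 'rotation': array([ 0.87044506, -0.33129712,  0.12848118, -0.3406761 ])}
top {'camera_matrix': array([[382.84391624,   0.        , 281.35146905],
       [  0.        , 382.84391624, 210.72762214],
       [  0.        ,   0.        ,   1.        ]]), 'k1': 0.017068394542399133, 'eye': array([0.52787304, 0.00190487, 1.06089658]), 'rotation': array([-0.70071246,  0.71243147, -0.03366962,  0.01760103])}
{'clock': 0.1, 'joint_pos': array([-1.29299107e+00,  2.41365975e-01,  3.89122050e-03,  1.33522830e+00,
        1.49940405e-05,  1.57080533e+00]), 'joint_vel': array([ 7.42358201e-04, -1.79950772e-03,  3.19231514e-03, -7.42001089e-04,
       -1.75452400e-05, -4.45541933e-04]), 'tau': array([ 3.18442635e-04, -3.73137188e+01,  2.53009915e+01,  1.08528428e-02,
        8.61031003e-05, -2.07178488e-07]), 'eef_pos': array([ 0.13698184, -0.48031965,  0.24750013]), 'tool_rot': array([ 9.90368705e-01,  1.38451868e-01, -1.24578428e-04, -9.45216546e-04]), 'ft_force': array([ 0.29838963, -0.46739884, -0.36015136]), 'ft_torque': array([-0.02691552,  0.00875337,  0.01175931]), 'grasp_force': 0.0, 'grip_width': 0.08503548090188133}
```

Rotation is a quaternion; I'll convert it.

```bash
sed -i 's/np.array(c\["rotation"\])/Rot.from_quat(c["rotation"]).as_matrix()/; 1a from scipy.spatial.transform import Rotation as Rot' h.py
python3 - <<'E'
from h import *
for n in("side","top"):
    d=np.load(f"{n}0.npz")["d"];P=cloud(n,d);print(n,[ (a,b,P[a,b].round(3).tolist()) for a in(60,150,210,270,360) for b in(100,280,460)])
E
```

```text
side [(60, 100, [0.854, 1.85, -0.275]), (60, 280, [1.44, 0.917, -0.129]), (60, 460, [1.443, 0.038, 0.194]), (150, 100, [0.414, 0.655, -0.0]), (150, 280, [0.844, 0.256, 0.008]), (150, 460, [1.442, -0.078, -0.111]), (210, 100, [0.3, 0.405, -0.003]), (210, 280, [0.675, 0.067, -0.001]), (210, 460, [1.44, -0.174, -0.36]), (270, 100, [0.214, 0.212, -0.0]), (270, 280, [0.541, -0.082, 0.003]), (270, 460, [0.868, -0.373, 0.001]), (360, 100, [0.118, 0.002, -0.0]), (360, 280, [0.391, -0.249, 0.018]), (360, 460, [0.67, -0.49, 0.001])]
top [(60, 100, [1.399, 0.818, -0.752]), (60, 280, [1.4, -0.047, -0.76]), (60, 460, [1.388, -0.931, -0.753]), (150, 100, [0.778, 0.471, 0.014]), (150, 280, [0.776, -0.022, -0.001]), (150, 460, [0.768, -0.529, 0.005]), (210, 100, [0.614, 0.473, 0.002]), (210, 280, [0.607, -0.019, 0.004]), (210, 460, [0.599, -0.524, -0.001]), (270, 100, [0.452, 0.471, 0.0]), (270, 280, [0.442, -0.016, -0.0]), (270, 460, [0.433, -0.515, -0.002]), (360, 100, [0.215, 0.466, 0.0]), (360, 280, [0.202, -0.012, 0.0]), (360, 460, [0.191, -0.5, 0.001])]
```

View pics/top0.png

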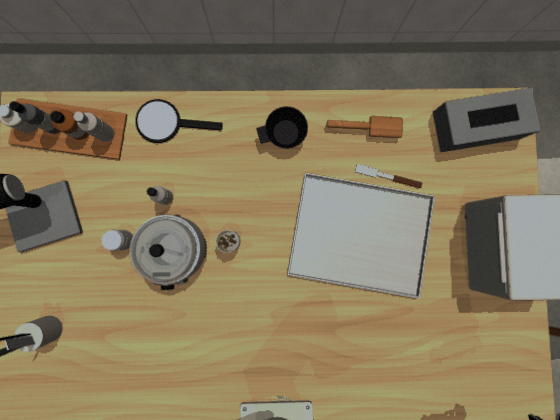

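View pics/side0.png

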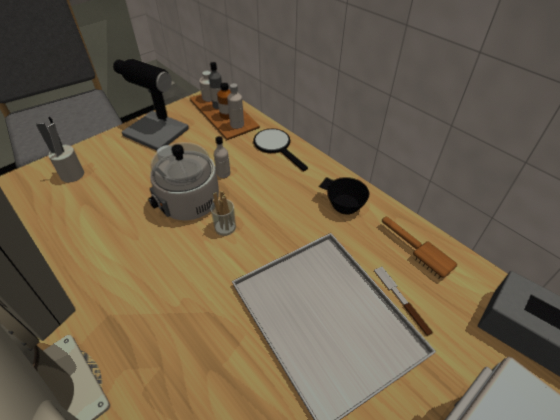

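Top view: the heater is at about (166,249) with its knob at (156,251). The tray corners are about (304,175), (433,194), (418,296) and (290,277). The side view shows the knob at (178,152).

```bash
python3 - <<'E'
from h import *
T=np.load("top0.npz");S=np.load("side0.npz")
def blob(p,x0,y0,x1,y1,th=45):
    m=(p[y0:y1,x0:x1].max(2)<th).astype(np.uint8);n,l,s,c=cv2.connectedComponentsWithStats(m)
    return [(c[i]+[x0,y0],s[i].tolist()) for i in range(1,n) if s[i][4]>15]
print(blob(T["p"],145,238,180,268)); print(blob(S["p"],165,140,195,165)); print('side front',blob(S["p"],140,180,230,235)); print('dial',blob(T["p"],150,275,200,295))
# tray
P=cloud("top",T["d"]); 
c=np.array([(304,175),(433,194),(418,296),(290,277)],float)
g=cv2.cvtColor(T["p"],cv2.COLOR_BGR2HSV);m=((g[...,1]<50)&(g[...,2]>100)).astype(np.uint8);m[:, :270]=0;m[:,445:]=0;m[:165]=0
m=cv2.morphologyEx(m,cv2.MORPH_CLOSE,np.ones((7,7)))
ct=max(cv2.findContours(m,0,2)[0],key=cv2.contourArea);r=cv2.minAreaRect(ct);b=cv2.boxPoints(r)
w=on_plane("top",b[:,0],b[:,1],.018);print(b,w.round(4),w.mean(0),np.linalg.norm(np.diff(w,axis=0),axis=1)); e=w-np.roll(w,1,0);print(np.degrees(np.arctan2(e[:,1],e[:,0])))
# jar, tin, bottle, heater, spatula heights
for n,(x0,y0,x1,y1) in dict(heater=(125,205,210,290),jar=(214,228,243,256),tin=(100,228,130,253),bottle=(145,180,175,207)).items():
    Q=P[y0:y1,x0:x1].reshape(-1,3);Q=Q[Q[:,2]>.04];print(n,Q.min(0).round(3),Q.max(0).round(3))
out=cv2.resize(np.hstack([T["p"][205:300,95:245]]),None,fx=5,fy=5,interpolation=cv2.INTER_CUBIC);cv2.imwrite("pics/heat1.png",out)
E
```

```text
[(array([156.26811594, 250.2173913 ]), [5, 6, 14, 13, 138])]
[(array([177.64492754, 151.55797101]), [7, 5, 12, 15, 138])]
side front [(array([153.52238806, 202.19402985]), [10, 16, 9, 12, 67]), (array([208.6 , 204.05]), [67, 20, 5, 9, 20]), (array([164.97260274, 209.04109589]), [20, 23, 10, 13, 73])]
dial [(array([167.21818182, 286.89090909]), [11, 9, 13, 6, 55])]
[[286.3725  274.88925]
 [304.4933  172.2047 ]
 [437.01337 195.5906 ]
 [418.89258 298.27515]] [[ 0.4297 -0.033   0.018 ]
 [ 0.7089 -0.0881  0.018 ]
 [ 0.6385 -0.4524  0.018 ]
 [ 0.3606 -0.3898  0.018 ]] [ 0.53441262 -0.24082137  0.018     ] [0.28456697 0.3710401  0.28487741]
[  79.04504714  -11.16178666 -100.92709626  167.30144712]
heater [0.405 0.002 0.04 ] [0.595 0.39  1.061]
jar [0.496 0.002 0.04 ] [0.554 0.149 1.061]
tin [0.503 0.002 0.04 ] [0.56  0.433 1.061]
bottle [0.528 0.002 0.041] [0.667 0.311 1.061]
```

View pics/heat1.png

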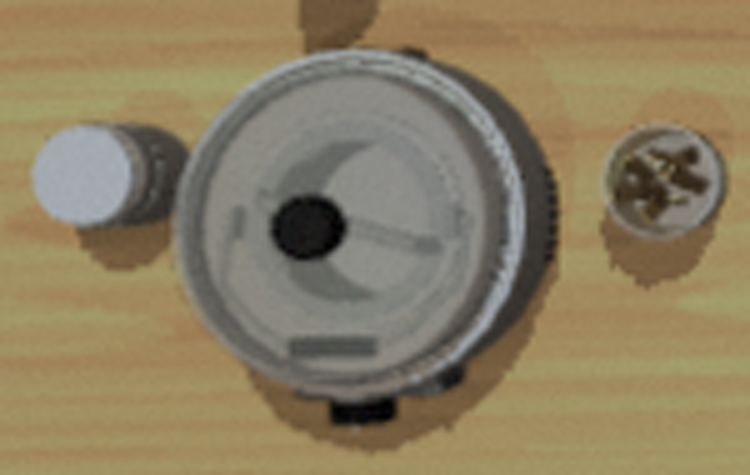

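Crop: the knob is at top pixel (156,250). The bail sleeve is at (161.6,274.4), nearly horizontal. The scraper bar under the dome is tilted about 8°, right end down. Jar and tin sit on either side of the heater.

```bash
cat >> h.py <<'E'
def tri(a,b):
    E=[];D=[]
    for n,(u,v) in(("top",a),("side",b)):
        e,s,R=px2ray(n,u,v);d=R@np.r_[s,1];E.append(e);D.append(d/np.linalg.norm(d))
    t=np.linalg.lstsq(np.stack([D[0],-D[1]],1),E[1]-E[0],rcond=None)[0]
    p,q=E[0]+t[0]*D[0],E[1]+t[1]*D[1];return (p+q)/2,np.linalg.norm(p-q)
E
python3 - <<'E'
from h import *
T=np.load("top0.npz");S=np.load("side0.npz")
print("knob tri",tri((156.27,250.2),(177.64,151.56)), on_plane("top",156.27,250.2,.187),on_plane("side",177.64,151.56,.185))
s=on_plane("top",[152.8,170.3],[274.5,274.5],.143);print("sleeve ends",s)
b=on_plane("top",[165,181.5],[251.5,254],.130);print("bar",b)
P=cloud("top",T["d"]);Q=cloud("side",S["d"])
for n,A,C in(("top",P,(156,250)),("side",Q,(178,152))): print(n,A[C[1]-3:C[1]+4:3,C[0]-3:C[0]+4:3].round(3).tolist())
# deck lip circle
def circ(p):
    A=np.c_[2*p[:,:2],np.ones(len(p))];x=np.linalg.lstsq(A,(p[:,:2]**2).sum(1),rcond=None)[0];return x[:2],np.sqrt(x[2]+x[:2]@x[:2])
# heater lip: from crop edges top,left,bottom,right
e=np.array([(355,50),(178,230),(340,390),(522,225),(235,100),(470,110),(215,320)])/5+[95,205];print("lip",circ(on_plane("top",e[:,0],e[:,1],.116)))
# tray corners by polygon of the edge using non-wood colour
g=cv2.cvtColor(T["p"],cv2.COLOR_BGR2HSV);m=(g[...,1]<70).astype(np.uint8);m[:,:280]=0;m[:,440:]=0;m[:172]=0;m[300:]=0
n,l,st,c=cv2.connectedComponentsWithStats(m);k=1+st[1:,4].argmax();h=cv2.convexHull(max(cv2.findContours((l==k).astype(np.uint8),0,2)[0],key=cv2.contourArea))
a=cv2.approxPolyDP(h,6,True)[:,0].astype(float);print(a);w=on_plane("top",a[:,0],a[:,1],.018);print(w.round(4),w.mean(0))
c=np.array([(304,175),(433,194),(418,296),(290,277)],float);w=on_plane("top",c[:,0],c[:,1],.018);e=np.roll(w,-1,0)-w;print(w.round(4),w.mean(0),np.linalg.norm(e,axis=1),np.degrees(np.arctan2(e[:,1],e[:,0])))
E
```

```text
knob tri (array([0.50689314, 0.26760698, 0.17594379]), np.float64(0.0014337030581305266)) [0.50655661 0.26468662 0.187     ] [0.50271525 0.25624647 0.185     ]
sleeve ends [[0.44874934 0.2855613  0.143     ]
 [0.44788482 0.24476906 0.143     ]]
bar [[0.50166497 0.26107572 0.13      ]
 [0.49494046 0.22178935 0.13      ]]
top [[[0.514, 0.269, 0.196], [0.514, 0.263, 0.196], [0.514, 0.256, 0.195]], [[0.507, 0.269, 0.197], [0.507, 0.262, 0.197], [0.507, 0.256, 0.197]], [[0.501, 0.269, 0.196], [0.501, 0.262, 0.198], [0.5, 0.256, 0.195]]]
side [[[0.497, 0.255, 0.196], [0.504, 0.253, 0.195], [0.511, 0.251, 0.192]], [[0.496, 0.257, 0.187], [0.501, 0.251, 0.188], [0.508, 0.25, 0.185]], [[0.494, 0.256, 0.179], [0.5, 0.253, 0.178], [0.507, 0.25, 0.176]]]
lip (array([0.50735196, 0.26506814]), np.float64(0.08153791870349626))
[[305. 173.]
 [434. 196.]
 [419. 298.]
 [287. 274.]]
[[ 0.7066 -0.0894  0.018 ]
 [ 0.6375 -0.444   0.018 ]
 [ 0.3613 -0.3901  0.018 ]
 [ 0.432  -0.0347  0.018 ]] [ 0.53437047 -0.23957727  0.018     ]
[[ 0.7011 -0.0866  0.018 ]
 [ 0.6431 -0.4415  0.018 ]
 [ 0.3667 -0.3876  0.018 ]
 [ 0.4238 -0.0427  0.018 ]] [ 0.53368599 -0.23960053  0.018     ] [0.35964681 0.28159673 0.34965313 0.2807058 ] [-99.28110291 168.97346685  80.59372868  -8.99178818]
```

Emit:
apply_moves:
  targets:
    - [[0.44,0.884,0.02,7.1,1],[0.44,0.884,0.02,7.1,1],[0.44,0.884,0.02,7.1,1],[0.44,0.884,0.02,7.1,1],[0.44,0.884,0.02,7.1,1],[0.44,0.884,0.02,7.1,1],[0.44,0.884,0.02,7.1,1],[0.44,0.884,0.02,7.1,1]]

```text
clock: 0.77
eef_pos: [0.2779, -0.1961, 0.2546]
tool_rot: [0.804, 0.595, 0.0, -0.0]
ft_force: [0.8, 0.4, 0.3]
grip_width: 0.0855
grasp_force: 0.0
```

Emit:
apply_moves:
  targets:
    - [[0.44,0.884,0.02,7.1,1],[0.44,0.884,0.02,0,1],[0.44,0.884,0.02,0,1],[0.44,0.884,0.02,0,1],[0.44,0.884,0.02,0,1],[0.44,0.884,0.02,0,1],[0.44,0.884,0.02,0,1],[0.44,0.884,0.02,0,1]]

```text
clock: 1.43
eef_pos: [0.4188, 0.087, 0.2609]
tool_rot: [0.767, 0.642, -0.0, 0.0]
ft_force: [0.9, -0.2, 0.6]
grip_width: 0.0855
grasp_force: 0.0
```

Emit:
apply_moves:
  targets:
    - [[0.44,0.884,0.0,0,1],[0.44,0.884,0.0,0,1],[0.44,0.884,0.0,0,1],[0.3,0.6,0,0,1],[0.14,0.284,0,0,1],[0,0,0,0,1],[0,0,0,0,1]]

```text
clock: 2.02
eef_pos: [0.4887, 0.2267, 0.26]
tool_rot: [0.767, 0.642, -0.001, -0.0]
ft_force: [-0.1, -0.2, 0.4]
grip_width: 0.0855
grasp_force: 0.0
```

Emit:
apply_moves:
  targets:
    - [[0.43,0.88,0,0,1],[0,0,0,0,1],[0,0,-0.5,0,1],[0,0,-0.6,0,1],[0,0,-0.5,0,1],[0,0,-0.25,0,1],[0,0,0,0,1]]

```text
clock: 2.6
eef_pos: [0.5045, 0.2597, 0.1846]
tool_rot: [0.767, 0.641, -0.003, -0.001]
ft_force: [-0.8, 0.2, 0.0]
grip_width: 0.0856
grasp_force: 0.0
```

```bash
python3 - <<'E'
from h import *
p,d=imaging.camera("side")
cv2.imwrite("pics/s1.png",cv2.resize(p[90:240,110:260],None,fx=4,fy=4,interpolation=cv2.INTER_CUBIC));print(get_obs()["eef_pos"])
E
```

```text
[0.50551636 0.26034485 0.18644748]
```

View pics/s1.png

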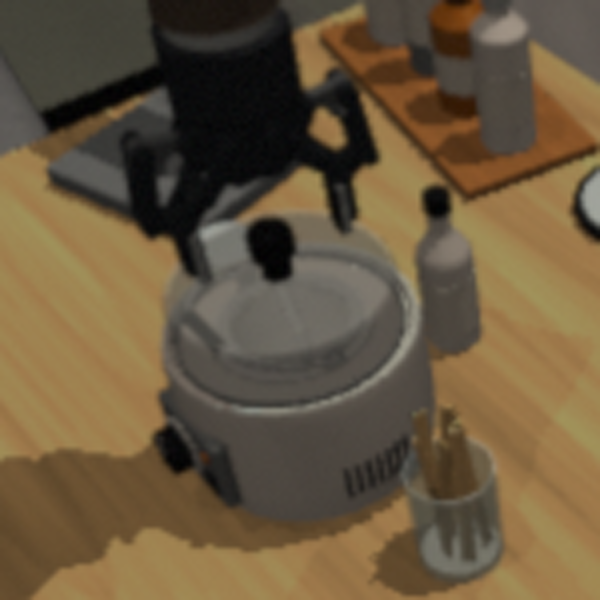

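The open fingers straddle the knob: crop tips at about (200,265) and (343,215), knob at (272,245). Closing now.

Emit:
apply_moves:
  targets:
    - [[0,0,0,0,-1],[0,0,0,0,-1],[0,0,0,0,-1],[0,0,0,0,-1],[0,0,0,0,-1],[0,0,0,0,-1],[0,0,0,0,-1],[0,0,0,0,-1]]

```text
clock: 3.32
eef_pos: [0.5069, 0.2619, 0.1884]
tool_rot: [0.767, 0.642, 0.001, 0.0]
ft_force: [-0.1, 0.0, 5.7]
grip_width: 0.0281
grasp_force: 59.1
```

Emit:
apply_moves:
  targets:
    - [[0,0,0.1,0,-1],[0,0,0.2,0,-1],[0,0,0.2,0,-1],[0,0,0.3,0,-1],[0,0,0.3,0,-1],[0,0,0.4,0,-1],[0,0,0.4,0,-1],[0,0,0.3,0,-1]]

```text
clock: 3.98
eef_pos: [0.5065, 0.2617, 0.277]
tool_rot: [0.767, 0.642, 0.001, 0.0]
ft_force: [0.3, 0.3, -0.2]
grip_width: 0.0281
grasp_force: 59.2
```

```bash
python3 - <<'E'
from h import *
p,d=imaging.camera("side")
cv2.imwrite("pics/s2.png",cv2.resize(p[70:240,110:280],None,fx=3.4,fy=3.4,interpolation=cv2.INTER_CUBIC));print(get_obs()["eef_pos"],get_obs()["ft_force"])
E
```

```text
[0.50744478 0.26217936 0.27946982] [1.08818418 1.53368323 1.82194388]
```

View pics/s2.png

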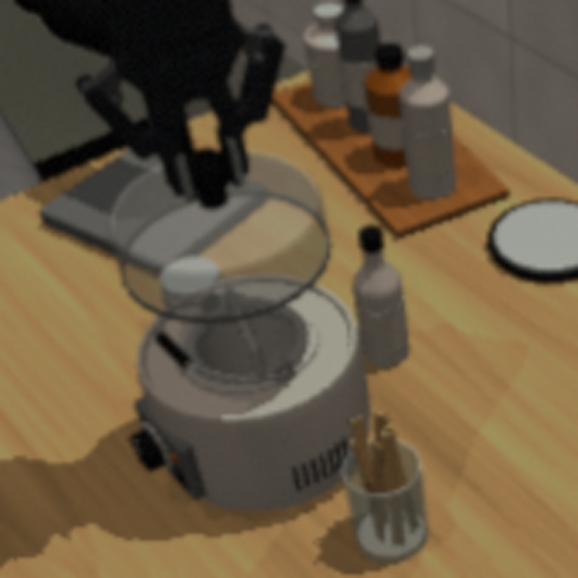

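The lid is held clear and level, with its lower edge well above the heater and jar.

Emit:
apply_moves:
  targets:
    - [[0.1,-0.45,0,0,-1],[0.2,-0.9,0,0,-1],[0.2,-0.95,0,0,-1],[0.2,-0.95,0,0,-1],[0.2,-0.95,0,0,-1],[0.2,-0.95,0,0,-1],[0.2,-0.95,0,0,-1],[0.2,-0.95,0,0,-1]]

```text
clock: 4.7
eef_pos: [0.5662, -0.0222, 0.275]
tool_rot: [0.767, 0.642, -0.0, -0.0]
ft_force: [0.9, 0.4, -1.1]
grip_width: 0.0282
grasp_force: 59.2
```

Emit:
apply_moves:
  targets:
    - [[0.2,-0.95,0,0,-1],[0.2,-0.95,0,0,-1],[0.2,-0.8,0,0,-1],[0.2,-0.5,0,0,-1],[0.2,-0.25,-0.2,0,-1],[0,0,-0.6,0,-1],[0,0,-0.8,0,-1],[0,0,-0.8,0,-1]]

```text
clock: 5.37
eef_pos: [0.607, -0.1581, 0.178]
tool_rot: [0.767, 0.642, 0.001, 0.0]
ft_force: [1.0, -0.2, -2.2]
grip_width: 0.0283
grasp_force: 59.4
```

Emit:
apply_moves:
  targets:
    - [[-0.2,0,0,0,-1],[0,0,-0.5,0,-1],[0,0,-0.6,0,-1],[0,0,-0.5,0,-1],[0,0,-0.3,0,-1],[0,0,-0.2,0,-1],[0,0,0,0,-1],[0,0,0,0,-1]]

```text
clock: 6.03
eef_pos: [0.5983, -0.1578, 0.0947]
tool_rot: [0.767, 0.642, -0.0, -0.0]
ft_force: [-0.0, -0.5, -0.9]
grip_width: 0.0281
grasp_force: 59.4
```

Emit:
apply_moves:
  targets:
    - [[0,0,-0.15,0,-1],[0,0,-0.1,0,-1],[0,0,-0.05,0,-1],[0,0,-0.03,0,-1],[0,0,0,0,-1],[0,0,0,0,-1]]

```text
clock: 6.53
eef_pos: [0.5984, -0.1585, 0.0821]
tool_rot: [0.767, 0.642, 0.0, 0.0]
ft_force: [0.1, 0.4, -1.7]
grip_width: 0.0282
grasp_force: 59.4
```

```bash
python3 - <<'E'
from h import *
p,d=imaging.camera("side")
cv2.imwrite("pics/s3.png",cv2.resize(p[170:420,200:460],None,fx=2.3,fy=2.3,interpolation=cv2.INTER_CUBIC));print(get_obs()["eef_pos"],get_obs()["ft_force"])
E
```

```text
[ 0.59844917 -0.15853807  0.08216721] [ 0.44349883 -0.62632306 -1.09307614]
```

View pics/s3.png

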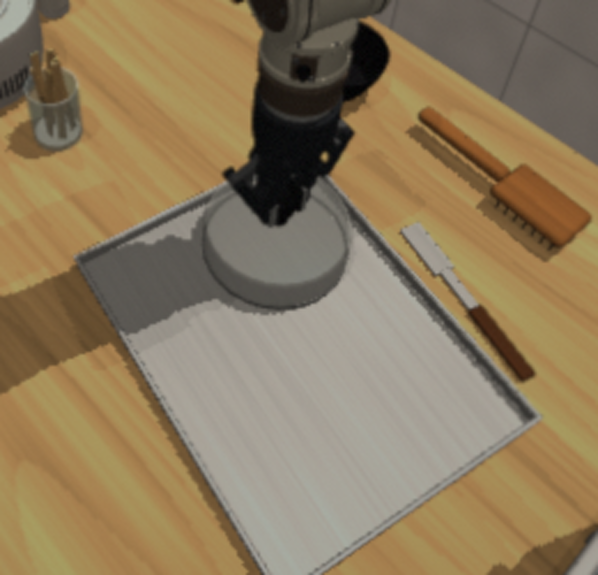

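The lid hovers just over the tray floor near the far corner: crop centre (277,240), with the far rim close by at (350,230). I'll shift it 10 mm nearer, then lower until the force shows contact.

Emit:
apply_moves:
  targets:
    - [[-0.25,0,0,0,-1],[0,0,0,0,-1],[0,0,-0.03,0,-1],[0,0,-0.03,0,-1],[0,0,-0.02,0,-1],[0,0,0,0,-1]]

```text
clock: 7.08
eef_pos: [0.5888, -0.1586, 0.0794]
tool_rot: [0.767, 0.642, 0.0, 0.0]
ft_force: [-0.8, 0.4, 2.2]
grip_width: 0.0279
grasp_force: 60.2
```

Emit:
apply_moves:
  targets:
    - [[0,0,-0.02,0,-1],[0,0,0,0,-1],[0,0,0,0,-1]]

```text
clock: 7.33
eef_pos: [0.5889, -0.1586, 0.0793]
tool_rot: [0.767, 0.642, 0.0, 0.001]
ft_force: [-1.9, 0.4, 7.0]
grip_width: 0.0281
grasp_force: 60.4
```

Contact. Release and raise.

Emit:
apply_moves:
  targets:
    - [[0,0,0,0,0.2],[0,0,0,0,0.6],[0,0,0,0,1],[0,0,0,0,1],[0,0,0,0,1],[0,0,0.3,0,1],[0,0,0.6,0,1],[0,0,0.9,0,1]]

```text
clock: 8.0
eef_pos: [0.5857, -0.1577, 0.1467]
tool_rot: [0.767, 0.642, -0.002, -0.003]
ft_force: [0.7, -0.6, -0.8]
grip_width: 0.0854
grasp_force: 0.0
```

Emit:
apply_moves:
  targets:
    - [[0,0,0.9,0,1],[0,0,0.9,0,1],[-0.3,0.4,0.8,0,1],[-0.4,0.7,0.3,0,1],[-0.4,0.8,0,0,1],[-0.4,0.8,0,0,1],[0,0,0,0,1],[0,0,0,0,1]]

```text
clock: 8.67
eef_pos: [0.5277, -0.049, 0.2664]
tool_rot: [0.766, 0.643, 0.0, 0.0]
ft_force: [0.3, 0.6, -0.4]
grip_width: 0.0853
grasp_force: 0.0
```

```bash
python3 - <<'E'
from h import *
print(get_obs()["eef_pos"])
for n in("top","side"):
    p,d=imaging.camera(n);np.savez(f"{n}1.npz",p=p,d=d)
    globals()[n]=p
a=cv2.resize(top[205:300,95:245],None,fx=5,fy=5,interpolation=cv2.INTER_CUBIC)
b=cv2.resize(top[165:305,275:445],None,fx=3,fy=3)
b=cv2.resize(side[125:240,130:260],(0,0),fx=5,fy=5,interpolation=cv2.INTER_CUBIC)
cv2.imwrite("pics/t4.png",a);cv2.imwrite("pics/s4.png",b)
E
```

```text
[ 0.5277418  -0.04901943  0.26640822]
```

View pics/t4.png

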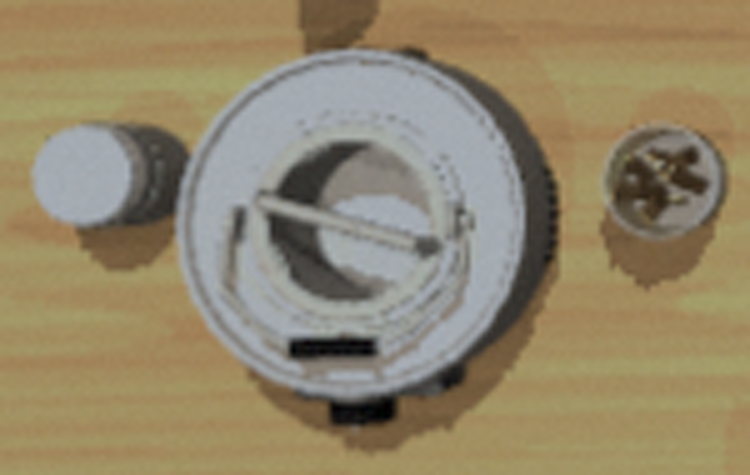

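View pics/s4.png

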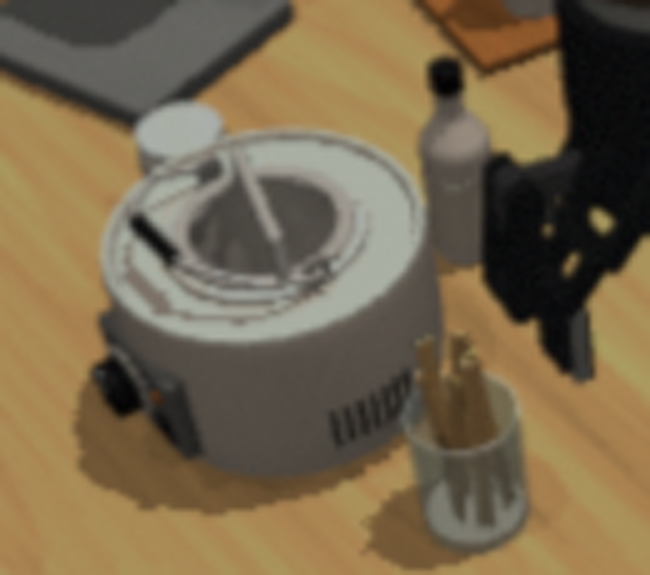

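The lid is off. The bar spans top-crop (262,202)-(430,243) and side-crop (238,152)-(287,275). The black sleeve is at top-crop (333,347) and side-crop (155,238).

```bash
python3 - <<'E'
from h import *
o=np.array([95,205]);q=np.array([130,125])
for n,a,b,z in(("barL",(262,202),(238,152),.138),("barR",(430,243),(287,275),.138),("barM",(346,222.5),(262.5,213.5),.138),("sleeve",(333,347),(155,238),.143)):
    a=np.array(a)/5+o;b=np.array(b)/5+q;print(n,tri(a,b),on_plane("top",*a,z),on_plane("side",*b,z))
w=on_plane("top",np.array([262,430])/5+95,np.array([202,243])/5+205,.138);e=w[0]-w[1];print(np.degrees(np.arctan2(e[1],e[0]))-90,np.linalg.norm(e))
p=np.load("top1.npz")["d"];P=cloud("top",p);print(P[247:253,164].round(3).tolist())
# lid check in tray
A=P[175:300,285:440].reshape(-1,3);A=A[(A[:,2]>.03)&(A[:,2]<.1)];print("lid",A.min(0),A.max(0))
E
```

```text
barL (array([0.51797613, 0.29990022, 0.13766701]), np.float64(0.0020338386785032606)) [0.51712274 0.30037075 0.138     ] [0.51857181 0.29877818 0.138     ]
barR (array([0.49628175, 0.22624369, 0.11369355]), np.float64(0.0021877998436767103)) [0.49619319 0.2210831  0.138     ] [0.48599499 0.20055352 0.138     ]
barM (array([0.50738589, 0.2638911 , 0.12436212]), np.float64(0.002461963555387307)) [0.50666129 0.26076021 0.138     ] [0.50175003 0.24804446 0.138     ]
sleeve (array([0.44910817, 0.26506799, 0.14144342]), np.float64(0.0016132903930525327)) [0.4485468  0.26506762 0.143     ] [0.44908977 0.26271775 0.143     ]
-14.787063807697479 0.08200351817401265
[[0.511, 0.289, 0.039], [0.51, 0.26, 0.141], [0.508, 0.26, 0.142], [0.506, 0.261, 0.14], [0.503, 0.26, 0.141], [0.498, 0.289, 0.039]]
lid [ 0.62971323 -0.20873432  0.03807487] [ 0.66421189 -0.10198487  0.05429448]
```

Emit:
apply_moves:
  targets:
    - [[-0.06,0.6,0,-4,0.5],[-0.06,0.9,0,0,0.2],[-0.06,0.9,0,0,0],[-0.06,0.95,0,0,-0.2],[-0.07,0.95,0,0,-0.2],[-0.07,0.95,0,0,-0.2],[-0.07,0.95,0,0,-0.2],[-0.07,0.9,0,0,-0.2]]

```text
clock: 9.43
eef_pos: [0.5084, 0.2346, 0.2654]
tool_rot: [0.79, 0.614, -0.0, 0.0]
ft_force: [-0.2, -0.6, -0.0]
grip_width: 0.034
grasp_force: 0.0
```

Emit:
apply_moves:
  targets:
    - [[0,0.5,-0.2,0,-0.2],[0,0.18,-0.4,0,-0.2],[0,0,-0.5,0,-0.2],[0,0,-0.5,0,-0.2],[0,0,-0.3,0,-0.2],[0,0,-0.1,0,-0.2],[0,0,0,0,-0.2],[0,0,0,0,-0.2]]

```text
clock: 10.1
eef_pos: [0.5085, 0.2603, 0.186]
tool_rot: [0.789, 0.614, 0.0, 0.0]
ft_force: [-0.2, -0.0, -0.3]
grip_width: 0.034
grasp_force: 0.0
```

Emit:
apply_moves:
  targets:
    - [[-0.04,0.03,-0.3,0,-0.2],[0,0,-0.4,0,-0.2],[0,0,-0.3,0,-0.2],[0,0,-0.15,0,-0.2],[0,0,0,0,-0.2],[0,0,0,0,-0.2]]

```text
clock: 10.6
eef_pos: [0.5066, 0.2621, 0.1407]
tool_rot: [0.789, 0.614, 0.001, 0.0]
ft_force: [-0.6, 0.1, -0.1]
grip_width: 0.0342
grasp_force: 0.0
```

Emit:
apply_moves:
  targets:
    - [[0,0,0,0,-0.5],[0,0,0,0,-0.8],[0,0,0,0,-1],[0,0,0,0,-1],[0,0,0,0,-1],[0,0,0,0,-1]]

```text
clock: 11.1
eef_pos: [0.5066, 0.2623, 0.1409]
tool_rot: [0.789, 0.614, 0.001, 0.0]
ft_force: [-0.0, 0.6, 3.7]
grip_width: 0.0055
grasp_force: 58.8
```

Emit:
apply_moves:
  targets:
    - [[0,0,0.1,0,-1],[0,0,0.2,0,-1],[0,0,0.3,0,-1],[0,0,0.4,0,-1],[0,0,0.5,0,-1],[0,0,0.6,0,-1],[0,0,0.4,0,-1],[0,0,0,0,-1]]

```text
clock: 11.77
eef_pos: [0.5075, 0.2628, 0.2441]
tool_rot: [0.789, 0.614, 0.003, 0.001]
ft_force: [-0.1, 0.7, -0.5]
grip_width: 0.0055
grasp_force: 58.5
```

```bash
python3 - <<'E'
from h import *
p,d=imaging.camera("side");t,dt=imaging.camera("top");np.savez("top2.npz",p=t,d=dt)
a=cv2.resize(p[70:220,110:280],(600,530),interpolation=cv2.INTER_CUBIC);cv2.imwrite("pics/s5.png",a)
o=get_obs();print(o["eef_pos"],o["ft_force"],o["grip_width"])
E
```

```text
[0.5059301  0.26202529 0.2399807 ] [ 0.47727942 -0.71726724 -0.95916119] 0.0053684406264403635
```

View pics/s5.png

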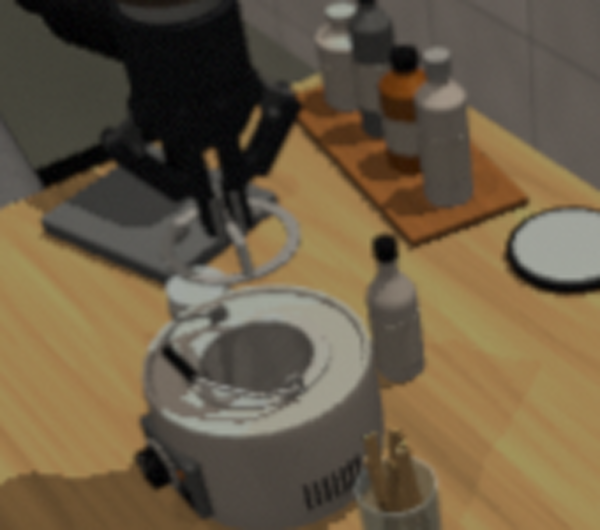

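The ring hangs level from the bar, clear of the pot, and the handle is still folded down. Carrying it to the tray.

Emit:
apply_moves:
  targets:
    - [[0.05,-0.4,0,0,-1],[0.1,-0.8,0,0,-1],[0.11,-0.95,0,0,-1],[0.11,-0.95,0,0,-1],[0.11,-0.95,0,0,-1],[0.11,-0.95,0,0,-1],[0.11,-0.95,0,0,-1],[0.11,-0.95,0,0,-1]]

```text
clock: 12.53
eef_pos: [0.5369, -0.0158, 0.2377]
tool_rot: [0.789, 0.614, -0.002, -0.001]
ft_force: [0.5, -0.1, -0.8]
grip_width: 0.0054
grasp_force: 58.5
```

Emit:
apply_moves:
  targets:
    - [[0.11,-0.95,0,0,-1],[0.11,-0.95,0,0,-1],[0.11,-0.95,0,0,-1],[0.11,-0.95,0,0,-1],[0.11,-0.95,0,0,-1],[0.11,-0.95,0,0,-1],[0.11,-0.95,0,0,-1],[0.11,-0.95,0,0,-1]]

```text
clock: 13.2
eef_pos: [0.5724, -0.3194, 0.2373]
tool_rot: [0.789, 0.614, -0.001, -0.002]
ft_force: [1.6, 0.2, -0.5]
grip_width: 0.0054
grasp_force: 58.5
```

Emit:
apply_moves:
  targets:
    - [[0.11,-0.4,0,0,-1],[0.05,-0.1,0,0,-1],[0,0,-0.3,0,-1],[0,0,-0.7,0,-1],[0,0,-0.8,0,-1],[0,0,-0.8,0,-1],[0,0,-0.5,0,-1],[0,0,0,0,-1]]

```text
clock: 13.87
eef_pos: [0.5756, -0.3342, 0.1079]
tool_rot: [0.789, 0.615, -0.003, -0.007]
ft_force: [-0.5, 0.4, -2.8]
grip_width: 0.0054
grasp_force: 58.6
```

Emit:
apply_moves:
  targets:
    - [[0,0,-0.4,0,-1],[0,0,-0.5,0,-1],[0,0,-0.4,0,-1],[0,0,-0.3,0,-1],[0,0,-0.1,0,-1],[0,0,0,0,-1],[0,0,0,0,-1],[0,0,0,0,-1]]

```text
clock: 14.53
eef_pos: [0.5809, -0.3384, 0.0495]
tool_rot: [0.789, 0.614, 0.0, 0.001]
ft_force: [0.1, -0.8, 0.1]
grip_width: 0.0054
grasp_force: 58.6
```

Emit:
apply_moves:
  targets:
    - [[0,0,-0.15,0,-1],[0,0,-0.12,0,-1],[0,0,-0.05,0,-1],[0,0,-0.03,0,-1],[0,0,-0.03,0,-1],[0,0,-0.02,0,-1],[0,0,0,0,-1],[0,0,0,0,-1]]

```text
clock: 15.2
eef_pos: [0.5799, -0.3381, 0.0326]
tool_rot: [0.789, 0.614, -0.0, 0.0]
ft_force: [-2.5, 0.3, 4.9]
grip_width: 0.0057
grasp_force: 59.1
```

Emit:
apply_moves:
  targets:
    - [[0,0,0,0,-0.8],[0,0,0,0,-0.5],[0,0,0,0,-0.2],[0,0,0,0,-0.2],[0,0,0.2,0,-0.2],[0,0,0.4,0,-0.2],[0,0,0.8,0,-0.2],[0,0,0.9,0,-0.2]]

```text
clock: 15.87
eef_pos: [0.5784, -0.3371, 0.1227]
tool_rot: [0.789, 0.614, -0.001, -0.002]
ft_force: [0.6, -0.3, -0.4]
grip_width: 0.0343
grasp_force: 0.0
```

Emit:
apply_moves:
  targets:
    - [[0,0,0.9,0,-0.2],[-0.1,0.4,0.9,4.2,-0.2],[-0.2,0.8,0.5,4.2,-0.2],[-0.2,0.95,0,4.2,-0.2],[-0.2,0.95,0,0,-0.2],[-0.2,0.95,0,0,-0.2],[-0.2,0.95,0,0,-0.2],[-0.2,0.95,0,0,-0.2]]

```text
clock: 16.53
eef_pos: [0.5273, -0.0985, 0.2168]
tool_rot: [0.717, 0.697, 0.0, 0.001]
ft_force: [0.4, 0.6, 0.5]
grip_width: 0.0339
grasp_force: 0.0
```

Emit:
apply_moves:
  targets:
    - [[-0.2,0.95,0,0,-0.2],[-0.2,0.95,0,0,-0.2],[-0.2,0.95,0,0,-0.2],[-0.2,0.95,0,0,-0.2],[-0.2,0.9,0,0,-0.2],[-0.2,0.6,0,0,-0.2],[0,0,0,0,-0.2],[0,0,0,0,-0.2]]

```text
clock: 17.2
eef_pos: [0.4797, 0.1132, 0.2166]
tool_rot: [0.716, 0.698, 0.0, 0.0]
ft_force: [0.0, -0.7, 0.5]
grip_width: 0.0345
grasp_force: 0.0
```

```bash
python3 - <<'E'
from h import *
o=get_obs();print(o["eef_pos"],o["joint_pos"].round(2))
p,d=imaging.camera("top");np.savez("top3.npz",p=p,d=d)
P=cloud("top",d);R=np.linalg.norm(P[...,:2]-[.580,-.338],axis=-1)<.06
for n,lo,hi in(("ringflat",.007,.018),("bar",.024,.05)):
    A=P[R&(P[...,2]>lo)&(P[...,2]<hi)];print(n,len(A),A.mean(0),A.min(0),A.max(0))
L=(np.linalg.norm(P[...,:2]-[.589,-.159],axis=-1)<.09)&(P[...,2]>.03);A=P[L];print("lid",len(A),A.min(0),A.max(0))
s,_=imaging.camera("side");np.savez("side3.npz",p=s)
m=(s[165:185,150:172].max(2)<60).astype(np.uint8);n,l,st,c=cv2.connectedComponentsWithStats(m);print(st[1:,4],c[1:]+[150,165])
cv2.imwrite("pics/both6.png",np.hstack([cv2.resize(p[165:305,275:445],(400,330)),cv2.resize(s[130:230,140:250],(363,330),interpolation=cv2.INTER_CUBIC)]))
E
```

```text
[0.47966589 0.11321094 0.21658432] [ 0.23  0.24 -0.08  1.25 -0.    1.83]
ringflat 322 [ 0.58197667 -0.33423422  0.01072546] [ 0.5346892  -0.39610399  0.00700324] [ 0.63763847 -0.28834839  0.01758861]
bar 88 [ 0.58140191 -0.33289714  0.03270517] [ 0.56915103 -0.3722569   0.025807  ] [ 0.59238428 -0.29345631  0.03817316]
lid 2437 [ 0.51601741 -0.23008486  0.03007979] [ 0.6641678  -0.08184328  0.09097059]
[ 2 26] [[171.         165.5       ]
 [160.15384615 172.30769231]]
```

Emit:
apply_moves:
  targets:
    - [[-0.2,0.7,0,0,-0.2],[-0.2,0.9,0,0,-0.2],[-0.2,0.9,0,0,-0.2],[-0.17,0.8,0,0,-0.2],[0,0.46,-0.1,0,-0.2],[0,0,-0.4,0,-0.2],[0,0,-0.4,0,-0.2],[0,0,0,0,-0.2]]

```text
clock: 17.97
eef_pos: [0.4482, 0.2605, 0.1769]
tool_rot: [0.717, 0.697, -0.003, -0.001]
ft_force: [-0.3, -0.6, -0.9]
grip_width: 0.0341
grasp_force: 0.0
```

Emit:
apply_moves:
  targets:
    - [[0,0,0,0,-0.2],[0,0,0,0,-0.2]]

```text
clock: 18.13
eef_pos: [0.45, 0.2615, 0.1806]
tool_rot: [0.718, 0.697, 0.0, 0.0]
ft_force: [0.4, 0.1, 0.1]
grip_width: 0.0342
grasp_force: 0.0
```

```bash
python3 - <<'E'
from h import *
o=get_obs();print(o["eef_pos"])
p,d=imaging.camera("side")
cv2.imwrite("pics/s7.png",cv2.resize(p[110:210,120:240],(720,600),interpolation=cv2.INTER_CUBIC))
E
```

```text
[0.45003494 0.26153591 0.18062483]
```

View pics/s7.png

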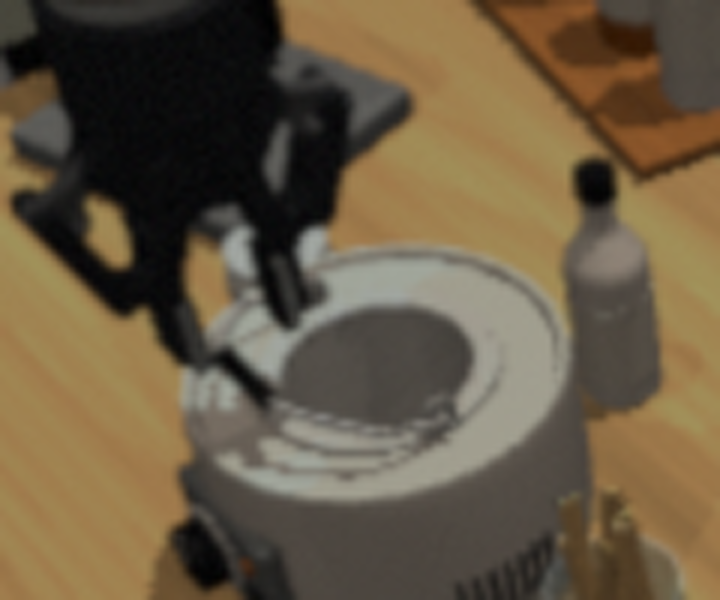

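The fingers straddle the sleeve from above: tips at (190,360) and (290,320), sleeve at (245,375). Descending and pinching.

Emit:
apply_moves:
  targets:
    - [[-0.03,0.05,-0.2,0,-0.2],[0,0,-0.3,0,-0.2],[0,0,-0.3,0,-0.2],[0,0,-0.12,0,-0.2],[0,0,0,0,-0.2],[0,0,0,0,-0.2]]

```text
clock: 18.68
eef_pos: [0.448, 0.2643, 0.1433]
tool_rot: [0.717, 0.697, 0.0, 0.0]
ft_force: [-0.5, 0.8, 0.6]
grip_width: 0.0345
grasp_force: 0.0
```

Emit:
apply_moves:
  targets:
    - [[0,0,0,0,-0.5],[0,0,0,0,-0.8],[0,0,0,0,-1],[0,0,0,0,-1],[0,0,0,0,-1],[0,0,0,0,-1]]

```text
clock: 19.18
eef_pos: [0.4486, 0.2648, 0.144]
tool_rot: [0.717, 0.697, 0.001, 0.0]
ft_force: [-0.2, -0.4, 4.4]
grip_width: 0.0079
grasp_force: 58.7
```

Emit:
apply_moves:
  targets:
    - [[0.114,0,0.245,0,-1],[0.155,0,0.222,0,-1],[0.191,0,0.191,0,-1],[0.222,0,0.155,0,-1],[0,0,0,0,-1]]

```text
clock: 19.6
eef_pos: [0.4763, 0.264, 0.1769]
tool_rot: [0.717, 0.697, 0.0, 0.001]
ft_force: [-3.5, -1.5, 7.2]
grip_width: 0.0075
grasp_force: 59.2
```

Emit:
apply_moves:
  targets:
    - [[0.245,0,0.115,0,-1],[0.26,0,0.07,0,-1],[0.27,0,0.023,0,-1],[0,0,0,0,-1],[0,0,0,0,-1],[0,0,0,0,-1]]

```text
clock: 20.1
eef_pos: [0.5068, 0.2637, 0.1848]
tool_rot: [0.717, 0.697, 0.0, 0.001]
ft_force: [-0.3, -3.7, 6.9]
grip_width: 0.0078
grasp_force: 59.7
```

Emit:
apply_moves:
  targets:
    - [[0,0,0.1,0,-1],[0,0,0.15,0,-1],[0,0,0.2,0,-1],[0,0,0.3,0,-1],[0,0,0.3,0,-1],[0,0,0.3,0,-1],[0,0,0.3,0,-1],[0,0,0.3,0,-1]]

```text
clock: 20.77
eef_pos: [0.5057, 0.2645, 0.2624]
tool_rot: [0.717, 0.697, -0.0, -0.0]
ft_force: [0.3, 0.0, -3.8]
grip_width: 0.0077
grasp_force: 58.7
```

Emit:
apply_moves:
  targets:
    - [[0,0,0.3,0,-1],[0,0,0.3,0,-1],[0,0,0.3,0,-1],[0,0,0.25,0,-1],[0,0,0.15,0,-1],[0,0,0.1,0,-1],[0,0,0,0,-1],[0,0,0,0,-1]]

```text
clock: 21.43
eef_pos: [0.506, 0.2644, 0.3175]
tool_rot: [0.717, 0.697, -0.0, -0.0]
ft_force: [-0.0, 0.4, -3.1]
grip_width: 0.0075
grasp_force: 58.7
```

```bash
python3 - <<'E'
from h import *
o=get_obs();print(o["eef_pos"],o["ft_force"],o["grip_width"])
p,d=imaging.camera("side");P=cloud("side",d)
c=o["eef_pos"];m=(np.linalg.norm(P[...,:2]-c[:2],axis=-1)<.065)
h=np.histogram(P[m][:,2],bins=np.arange(0,.36,.01));print(list(zip(h[1].round(2),h[0])))
A=P[m&(P[...,2]>.14)&(P[...,2]<.25)];print(A.min(0),A.max(0))
E
```

```text
[0.50604396 0.2643934  0.31753941] [-0.02077476  0.36559161 -3.11537136] 0.007471257544787273
[(np.float64(0.0), np.int64(0)), (np.float64(0.01), np.int64(0)), (np.float64(0.02), np.int64(15)), (np.float64(0.03), np.int64(48)), (np.float64(0.04), np.int64(67)), (np.float64(0.05), np.int64(77)), (np.float64(0.06), np.int64(85)), (np.float64(0.07), np.int64(93)), (np.float64(0.08), np.int64(105)), (np.float64(0.09), np.int64(101)), (np.float64(0.1), np.int64(95)), (np.float64(0.11), np.int64(421)), (np.float64(0.12), np.int64(0)), (np.float64(0.13), np.int64(0)), (np.float64(0.14), np.int64(0)), (np.float64(0.15), np.int64(0)), (np.float64(0.16), np.int64(6)), (np.float64(0.17), np.int64(93)), (np.float64(0.18), np.int64(107)), (np.float64(0.19), np.int64(153)), (np.float64(0.2), np.int64(181)), (np.float64(0.21), np.int64(211)), (np.float64(0.22), np.int64(231)), (np.float64(0.23), np.int64(210)), (np.float64(0.24), np.int64(440)), (np.float64(0.25), np.int64(75)), (np.float64(0.26), np.int64(30)), (np.float64(0.27), np.int64(12)), (np.float64(0.28), np.int64(13)), (np.float64(0.29), np.int64(11)), (np.float64(0.3), np.int64(38)), (np.float64(0.31), np.int64(72)), (np.float64(0.32), np.int64(81)), (np.float64(0.33), np.int64(64)), (np.float64(0.34), np.int64(104))]
[0.45363032 0.20799333 0.16869365] [0.55966405 0.31792843 0.24999142]
```

The pot is out: underside at 0.169 m, level, 3 N on the wrist. I'll carry it over with a gentle ramp.

Emit:
apply_moves:
  targets:
    - [[-0.02,-0.15,0,0,-1],[-0.03,-0.35,0,0,-1],[-0.05,-0.55,0,0,-1],[-0.06,-0.7,0,0,-1],[-0.06,-0.75,0,0,-1],[-0.06,-0.75,0,0,-1],[-0.06,-0.75,0,0,-1],[-0.06,-0.75,0,0,-1]]

```text
clock: 22.15
eef_pos: [0.4891, 0.0719, 0.3177]
tool_rot: [0.717, 0.697, -0.0, 0.0]
ft_force: [-0.2, -0.2, -3.5]
grip_width: 0.0079
grasp_force: 58.7
```

Emit:
apply_moves:
  targets:
    - [[-0.07,-0.75,0,0,-1],[-0.07,-0.75,0,0,-1],[-0.07,-0.75,0,0,-1],[-0.07,-0.75,0,0,-1],[-0.07,-0.75,0,0,-1],[-0.07,-0.75,0,0,-1],[-0.07,-0.75,0,0,-1],[-0.07,-0.75,0,0,-1]]

```text
clock: 22.82
eef_pos: [0.4662, -0.1678, 0.3179]
tool_rot: [0.717, 0.697, -0.0, -0.0]
ft_force: [0.8, -0.4, -2.2]
grip_width: 0.0078
grasp_force: 58.7
```

Emit:
apply_moves:
  targets:
    - [[-0.07,-0.75,0,0,-1],[-0.07,-0.7,0,0,-1],[-0.05,-0.55,0,0,-1],[-0.03,-0.35,0,0,-1],[-0.02,-0.15,0,0,-1],[0,0,-0.2,0,-1],[0,0,-0.4,0,-1],[0,0,-0.4,0,-1]]

```text
clock: 23.48
eef_pos: [0.4584, -0.2647, 0.2776]
tool_rot: [0.716, 0.698, 0.0, 0.0]
ft_force: [0.3, -0.2, -3.7]
grip_width: 0.0076
grasp_force: 58.7
```

Emit:
apply_moves:
  targets:
    - [[0,0,-0.4,0,-1],[0,0,-0.4,0,-1],[0,0,-0.4,0,-1],[0,0,-0.4,0,-1],[0,0,-0.4,0,-1],[0,0,-0.2,0,-1],[0,0,0,0,-1],[0,0,0,0,-1]]

```text
clock: 24.15
eef_pos: [0.4581, -0.2646, 0.1898]
tool_rot: [0.716, 0.698, -0.0, -0.001]
ft_force: [-0.3, 0.0, -1.7]
grip_width: 0.0079
grasp_force: 58.7
```

Emit:
apply_moves:
  targets:
    - [[0.07,-0.1,-0.2,0,-1],[0.08,-0.1,-0.2,0,-1],[0,0,-0.2,0,-1],[0,0,-0.15,0,-1],[0,0,-0.05,0,-1],[0,0,-0.03,0,-1],[0,0,0,0,-1],[0,0,0,0,-1]]

```text
clock: 24.82
eef_pos: [0.4642, -0.2737, 0.1569]
tool_rot: [0.717, 0.697, 0.0, 0.0]
ft_force: [0.4, 0.3, -2.9]
grip_width: 0.0077
grasp_force: 58.7
```

Emit:
apply_moves:
  targets:
    - [[0,0,-0.04,0,-1],[0,0,-0.03,0,-1],[0,0,-0.03,0,-1],[0,0,0,0,-1],[0,0,0,0,-1]]

```text
clock: 25.23
eef_pos: [0.4642, -0.2736, 0.1527]
tool_rot: [0.717, 0.697, 0.0, -0.0]
ft_force: [-1.0, 0.7, -2.6]
grip_width: 0.0075
grasp_force: 58.7
```

Emit:
apply_moves:
  targets:
    - [[0,0,-0.02,0,-1],[0,0,-0.02,0,-1],[0,0,0,0,-1],[0,0,0,0,-1]]

```text
clock: 25.57
eef_pos: [0.4647, -0.2739, 0.1519]
tool_rot: [0.717, 0.697, 0.0, 0.001]
ft_force: [0.8, 0.4, 1.5]
grip_width: 0.0074
grasp_force: 59.2
```

Emit:
apply_moves:
  targets:
    - [[0,0,-0.02,0,-1],[0,0,0,0,-1],[-0.27,0,-0.023,0,-1],[-0.26,0,-0.07,0,-1],[-0.245,0,-0.115,0,-1],[-0.222,0,-0.155,0,-1],[0,0,0,0,-1]]

```text
clock: 26.15
eef_pos: [0.4221, -0.273, 0.1348]
tool_rot: [0.717, 0.697, -0.001, -0.002]
ft_force: [-0.2, 0.5, -0.4]
grip_width: 0.0079
grasp_force: 58.9
```

Emit:
apply_moves:
  targets:
    - [[-0.191,0,-0.191,0,-1],[-0.155,0,-0.222,0,-1],[-0.05,0,-0.11,0,-1],[0,0,0,0,-1],[0,0,0,0,-1],[0,0,0,0,-1]]

```text
clock: 26.65
eef_pos: [0.4089, -0.2737, 0.1152]
tool_rot: [0.717, 0.697, 0.0, 0.0]
ft_force: [-1.4, 0.8, -0.2]
grip_width: 0.0079
grasp_force: 59.0
```

Release to a small opening and rise straight up.

Emit:
apply_moves:
  targets:
    - [[0,0,0,0,-0.8],[0,0,0,0,-0.5],[0,0,0,0,-0.2],[0,0,0,0,-0.2],[0,0,0.2,0,-0.2],[0,0,0.4,0,-0.2],[0,0,0.8,0,-0.2],[0,0,0.9,0,-0.2]]

```text
clock: 27.32
eef_pos: [0.4073, -0.2728, 0.2069]
tool_rot: [0.717, 0.697, -0.0, -0.002]
ft_force: [1.4, 0.0, -0.4]
grip_width: 0.0342
grasp_force: 0.0
```

Emit:
apply_moves:
  targets:
    - [[0,0,0.9,0,-0.2],[0,0,0.9,0,-0.2],[-0.5,0,0.7,0,-0.2],[-0.6,0.7,0,0,-0.2],[-0.6,0.7,0,0,-0.2],[-0.6,0.7,0,0,-0.2],[0,0,0,0,-0.2],[0,0,0,0,-0.2]]

```text
clock: 27.98
eef_pos: [0.3155, -0.1887, 0.3081]
tool_rot: [0.716, 0.698, 0.0, 0.001]
ft_force: [0.7, -0.4, 0.3]
grip_width: 0.0341
grasp_force: 0.0
```

```bash
python3 - <<'E'
from h import *
o=get_obs();print(o["eef_pos"],o["ft_force"],o["clock"])
p,d=imaging.camera("top");P=cloud("top",d);p0=np.load("top0.npz")["p"]
def rep(n,c,r,lo,hi):
    A=P[(np.linalg.norm(P[...,:2]-c,axis=-1)<r)&(P[...,2]>lo)&(P[...,2]<hi)];print(n,len(A),A.mean(0).round(4),A.min(0).round(3),A.max(0).round(3))
rep("flange",(.465,-.273),.07,.075,.092);rep("bail",(.465,-.273),.08,.095,.14);rep("floor",(.465,-.273),.025,0,.03)
rep("ring",(.58,-.337),.06,.007,.018);rep("bar",(.58,-.337),.06,.024,.05);rep("lid",(.59,-.159),.09,.03,.1)
df=cv2.absdiff(p,p0).max(2)>50
for n,(x0,y0,x1,y1) in dict(jar=(216,228,241,254),tin=(100,228,130,253),bottle=(145,180,175,207),spat=(350,160,425,190),trayedge=(300,172,436,182)).items(): print(n,df[y0:y1,x0:x1].mean())
# flange plane tilt
A=P[(np.linalg.norm(P[...,:2]-[.465,-.273],axis=-1)<.07)&(P[...,2]>.075)&(P[...,2]<.092)];print("tilt",np.linalg.lstsq(np.c_[A[:,:2],np.ones(len(A))],A[:,2],rcond=None)[0])
E
```

```text
[ 0.31551029 -0.18870074  0.30811494] [ 0.72071156 -0.43144783  0.34275062] 27.9833
flange 564 [ 0.4653 -0.2754  0.0829] [ 0.413 -0.332  0.076] [ 0.52  -0.215  0.092]
bail 170 [ 0.424  -0.2724  0.1079] [ 0.404 -0.329  0.095] [ 0.473 -0.214  0.118]
floor 254 [ 0.4652 -0.2731  0.0071] [ 0.44  -0.297  0.002] [ 0.489 -0.249  0.014]
ring 338 [ 0.5808 -0.3344  0.0107] [ 0.529 -0.387  0.007] [ 0.631 -0.286  0.018]
bar 90 [ 0.5816 -0.332   0.0327] [ 0.569 -0.372  0.026] [ 0.592 -0.293  0.037]
lid 2438 [ 0.5892 -0.1538  0.0501] [ 0.516 -0.23   0.03 ] [ 0.664 -0.082  0.091]
jar 0.0
tin 0.0
bottle 0.0
spat 0.0
trayedge 0.0
tilt [9.91190671e-05 3.14932273e-03 8.37050905e-02]
```

All three parts stand flat at the right heights, the pot flange is level, and nothing else has moved.

```bash
python3 -c "
from workcell import order;print(order.job_done())"
```

```text
the job is handed in; nothing more can be done
None
```

The heater is stripped: lid, scraper ring and pot each stand flat and right way up, side by side on the tray floor, nothing else on the table moved, and the job was handed in at about 28 s of the 69 s limit.

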